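Clip a bamboo tray edge square against the jig rail

ROBOT

A 6-joint arm with a two-finger parallel gripper is mounted at the origin on the work surface. World frame = base frame: x ahead of the robot, y to its left, z up, the work surface at z = 0. Lengths are in m, angles in rad, forces in N, time in s.
With the tool pointing down it reaches from about 0.4 to 0.925 m from the base axis. Payload 12.5 kg.
Tool frame: the origin (TCP) lies between the finger pads; the fingertips stand 22 mm ahead of it and the grasp point (between the pads) lies 3 mm ahead of it; z points along the fingers, y is the direction in which the jaws open and shut (so a half turn about z gives the same grasp; the last joint's range is limited). The gripper opens to 95 mm and grips with 3 to 60 N. Pads are 20 mm wide; open, the fingers measure 119 mm over their backs; the gripper's body (75 mm by 180 mm) begins 59 mm behind the grasp point.
Start: joints at [1.04, 0.491, 1.559, -0, 1.092, -0.106], TCP at [0.258, 0.569, 0.212] pointing down, gripper open.
Joint ranges: [-3.1, 3.1], [-0.84, 2.19], [0.05, 2.79], [-1.13, 4.28], [0.06, 2.93], [-2.69, 2.69]. Speed limits (rad/s): [2.22, 2.22, 2.79, 3.14, 3.14, 3.14].

INTERFACE

Orientations are given as a rotation vector (axis times angle).
In Python, from workcell import sense, eyes, ticket gives the robot as it stands.
- The arm moves only by the tool move_arm, never from a script. Its arguments are lists of equal length, an entry for each row: "rot": the turn, a rotation vector about the world's x, y, z in rad, a list of three; "offset": the shift along the world's x, y, z in mm, a list of three; "claw": the opening, from 0 (shut) to 1 (fully open). A call has 1 to 5 rows; each row is the pose to reach, as a shift and turn from the pose commanded when the call began; what a row does not reach only later rows make up. A row lasts 1/8 s, in which the tool goes at most 62.5 mm and 10.7 degrees, less where a joint would pass 70% of its speed; a pose out of reach is approached as far as the arm can. A call with a gripper value outside its range is refused whole. The fingers move at their own pace and stop on an object; "force" is the grip in N (left out, the last holds). Time passes only in rows, so rows that repeat a pose let the fingers close. It gives the time, the measured TCP pose, the force and the opening at its end, in the units of the state.
- sense(): the state, without advancing time (a new reading comes with each control period).
- eyes.camera(name): name is "scene" or "top"; returns (picture, depth): 384x512x3 uint8, red, green, blue; 384x512 float32, m along the optical axis (not along the pixel's ray), 0 where there is no reading.
- eyes.calibration(name): a dict with "fov_y" (degrees; the focal length in pixels is half the picture's height over the tangent of half this angle, whatever the lens; pixels are square), "cx", "cy" (the principal point, pixels), "pose" (4x4, takes a point from camera to world coordinates). Camera axes: x right, y up, looking along -z (the intrinsics and any distortion apply to the point x, -y, -z); pixel columns grow to the right and rows downward; lengths in m; the calibration is good to about 2 mm. A picture is of the moment at which its call begins. calibration takes no time and is no camera call.
- ticket.close_job(): hands the job in, once; it reports no verdict.
The state is a dict: "time_s": time; "joint_positions": joint angles; "joint_velocities": joint speeds; "tau": joint torques, N m; "position": TCP position; "ee_rot": TCP orientation; "wrist_force": force on the tool from outside, world axes, zero at the start; "wrist_torque": the same for the moment, N m; "grip_width": opening from 0.0 (shut) to 1.0 (fully open).
Only numpy, scipy, OpenCV 4.12 (cv2) and the standard library are available. Lean on these libraries where they do the work, as an engineer would, in place of code of your own. Each camera call takes 0.05 s, during which the arm holds its last target. There are 200 camera calls.

TASK

The bamboo tray edge is lying askew on the assembly jig. Push it up to the aluminium rail, seat one end first and then the other, never pushing harder than 30 N, until it lies flush along the rail over its whole length, with both orange spring clips snapped down in front of its raised lip; keep it roughly centred between the guide lines, leave it flat on the bed and let go. Do not disturb the glass mortar, the white bowl or the gift box.

Things in the scene. Friction and masses are not known exactly. Their poses are not given: they have to be found in the camera images.
- jig: Fixed jig: dark bed, top 12 mm above the table, spanning x -170 to +35, y -150 to +150 mm; on it an aluminium rail, 280 mm long, 22 mm thick, top 40 mm above the table. Origin: table level, below the middle of the rail's front face. x points level, square into that face (the tray edge comes from -x), y along the rail to the left, z up. Pale guide lines at y = +-95 mm mark where its ends belong.
- strip: Loose bamboo L-section tray edge, 190 mm long (y), 60 to 130 g. Foot x -30 to 0 mm, 12 mm high; along its back a lip (x -8 to 0 mm) rises to 24 mm. Origin: mid-length, lower edge of the back face; x points out of the back face, z up. Starts flat on the bed, lip towards the rail, middle 60 to 85 mm from it, turned up to 0.3 rad either way. Home: origin on the rail face, axes as the jig's.
- strip_left (a point): Left (+y) end of the tray edge, on the lower edge of its back face, 95 mm from its origin. Home: jig-frame x = 0.
- strip_right (a point): Right (-y) end of the tray edge, on the lower edge of its back face, 95 mm from its origin. Home: jig-frame x = 0.
- clip_left_nose (a point): Rest position, fixed to the jig, of the left clip nose's lowest point: jig x -11.5, y +60 mm, 33 mm above the table. Orange clip 14 mm wide, overhangs the rail face by 28 mm, on a black block on the rail (top 60 mm above the table). The lip lifts it from 17 mm off the rail, against about 5 to 15 N of push per clip; it snaps down at about 3 mm.
- clip_right_nose (a point): The same for the right clip: jig x -11.5, y -60 mm. The snap alone does not draw the tray edge home: go on pushing until it stops hard against the rail. Pushing outboard of a clip (beyond 60 mm from the middle) can swing the other end away.
- clip_left (a joint): Lift of the left spring clip's nose: 0 m = down at rest, about 0.003 while riding on the lip, stop at 0.007. Spring loaded downwards.
- clip_right (a joint): The same for the right clip.
- mortar: Bystander: glass mortar, 100 mm across, 60 mm high, a white pestle standing in it to about 120 mm; origin under its centre. Stands on the table to the left of the jig.
- bowl: Bystander: white ceramic bowl, 96 mm across, 50 mm high; origin under its centre. Stands on the table to the right of the jig.
- giftbox: Bystander: closed kraft cardboard box 73 x 93 mm, 55 mm high; origin under its centre. Stands on the table behind the rail.
Mind the look-alikes: they are no part of the job. What is meant by the strip is not purple, and is the larger of those in its own colour.

How it is judged:
By the outcome, as a careful person would: the job done as asked, in the order asked, and still so for the second after the job is handed in, with the robot touching nothing.
It also fails if it takes over 58 s, if anything falls off the work surface, if the arm or the gripper's body presses on something with over 40 N, if the wrist force passes 120 N, or if a joint passes its speed limit or range.

## Working session

There is one attempt and no reset: what is moved stays moved. The work goes in short steps, Python scripts to look and compute and a tool call to move; the robot and the scene stay as the last step left them, time stands still between calls to the robot, and variables do not carry over. Pictures are saved under pics/ and viewed, about 8 in all and at most 12, crops included, and the job is handed in when it is done.

Besides the shell and the picture viewer there is one more tool, called after ">>>" by a JSON object that holds its "op" and its "data", one argument or row to a line. move_arm: Moves the arm, as the interface text tells. Its arguments: {"type":"object","properties":{"rot":{"type":"array","items":{"type":"array","items":{"type":"number"}}},"offset":{"type":"array","items":{"type":"array","items":{"type":"number"}}},"claw":{"type":"array","items":{"type":"number"}},"force":{"type":"number"}},"required":["rot","offset","claw"]}

```bash
ls; mkdir -p pics; python3 - <<'E'
from workcell import sense, eyes
import cv2, numpy as np
s=sense(); print({k:np.round(v,3).tolist() for k,v in s.items()})
for n in("scene","top"):
    im,d=eyes.camera(n); c=eyes.calibration(n); print(n,{k:np.round(v,4).tolist() if not isinstance(v,str) else v for k,v in c.items()})
    cv2.imwrite(f"pics/{n}0.png",im[:,:,::-1]); np.save(f"{n}0_d.npy",d)
E
```

```text
pics
{'time_s': 0.0, 'joint_positions': [1.04, 0.492, 1.559, -0.0, 1.092, -0.106], 'joint_velocities': [-0.002, 0.0, 0.002, 0.002, 0.0, -0.0], 'tau': [-0.002, -61.265, -25.818, 0.069, 0.048, -0.0], 'position': [0.257, 0.569, 0.211], 'ee_rot': [-0.662, -3.071, 0.002], 'wrist_force': [-0.148, -0.363, -0.623], 'wrist_torque': [-0.047, -0.013, 0.023], 'grip_width': 1.001}
scene {'fov_y': 57.6683, 'cx': 259.4981, 'cy': 195.5985, 'pose': [[0.4094, -0.5352, 0.7389, 1.21], [0.9123, 0.2492, -0.325, -0.2396], [-0.0102, 0.8072, 0.5902, 0.5641], [0.0, 0.0, 0.0, 1.0]]}
top {'fov_y': 48.3554, 'cx': 251.9344, 'cy': 198.1373, 'pose': [[0.0031, 0.9948, -0.1015, 0.4835], [-1.0, 0.0039, 0.0071, 0.0359], [0.0074, 0.1014, 0.9948, 1.0519], [0.0, 0.0, 0.0, 1.0]]}
```

```bash
python3 -c "
import cv2,numpy as np
a=cv2.imread('pics/scene0.png');b=cv2.imread('pics/top0.png')
cv2.imwrite('pics/both.png',cv2.resize(np.vstack([a,b]),None,fx=.78,fy=.78))"
```

```text
(no output)
```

View pics/top0.png

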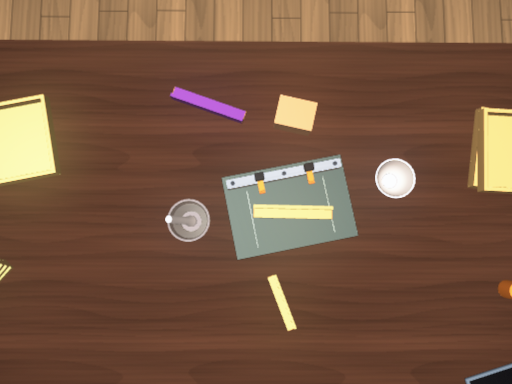

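View pics/scene0.png

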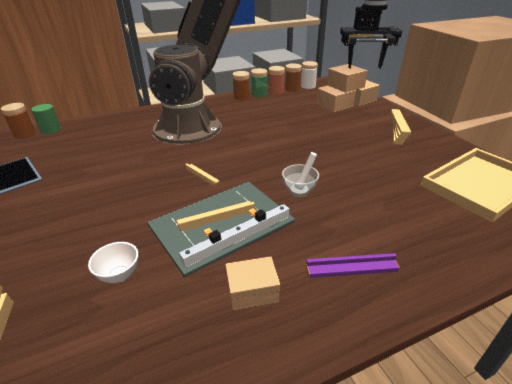

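Candidates (top view): yellow piece on the jig at (293,212), about 79 px (190 mm); shorter yellow piece at (282,303), about 57 px; purple L-section at (208,104); some yellow bits at (3,272). The one on the jig fits: it isn't purple and it's the larger yellow one. I'll measure it and confirm with a crop.

```bash
cat > h.py <<'E'
import numpy as np, cv2
from workcell import eyes, sense
def ray(n,uv):
    c=eyes.calibration(n); f=192/np.tan(np.radians(c["fov_y"])/2); P=np.array(c["pose"])
    uv=np.atleast_2d(np.asarray(uv,float))
    d=np.c_[(uv[:,0]-c["cx"])/f,-(uv[:,1]-c["cy"])/f,-np.ones(len(uv))]@P[:3,:3].T
    return P[:3,3],d
def onz(n,uv,z):
    o,d=ray(n,uv); return o+d*((z-o[2])/d[:,2])[:,None]
def proj(n,p):
    c=eyes.calibration(n); f=192/np.tan(np.radians(c["fov_y"])/2); P=np.array(c["pose"])
    q=(np.atleast_2d(p)-P[:3,3])@P[:3,:3]; return np.c_[c["cx"]-f*q[:,0]/q[:,2],c["cy"]+f*q[:,1]/q[:,2]]
def tri(a,b):
    oa,da=ray("top",a); ob,db=ray("scene",b); da,db=da[0],db[0]
    t=np.linalg.lstsq(np.c_[da,-db],ob-oa,rcond=None)[0]; p,q=oa+t[0]*da,ob+t[1]*db
    return (p+q)/2,np.linalg.norm(p-q)
def big(m,roi):
    z=np.zeros_like(m); x0,y0,x1,y1=roi; z[y0:y1,x0:x1]=m[y0:y1,x0:x1]
    cs,_=cv2.findContours(z,cv2.RETR_EXTERNAL,cv2.CHAIN_APPROX_NONE); return max(cs,key=cv2.contourArea)
E
python3 - <<'E'
from h import *
t=cv2.imread("pics/top0.png"); s=cv2.imread("pics/scene0.png")
for n,i,pts in(("top",t,[(300,235),(270,213),(293,206),(310,177),(262,187),(225,183),(300,225),(180,300),(250,230)]),("scene",s,[(200,245),(220,212),(208,233),(253,213),(240,235),(270,195)])):
    h=cv2.cvtColor(i,cv2.COLOR_BGR2HSV); print(n,[(p,h[p[1],p[0]].tolist()) for p in pts])
a=cv2.resize(t[140:270,205:375],None,fx=4.5,fy=4.5,interpolation=cv2.INTER_CUBIC)
cv2.imwrite("pics/crop1.png",a)
E
```

```text
top [((300, 235), [60, 22, 154]), ((270, 213), [28, 78, 252]), ((293, 206), [28, 82, 252]), ((310, 177), [22, 161, 251]), ((262, 187), [23, 155, 251]), ((225, 183), [65, 21, 157]), ((300, 225), [58, 22, 154]), ((180, 300), [9, 136, 101]), ((250, 230), [65, 21, 158])]
scene [((200, 245), [109, 9, 234]), ((220, 212), [19, 119, 231]), ((208, 233), [14, 171, 228]), ((253, 213), [17, 162, 248]), ((240, 235), [14, 23, 142]), ((270, 195), [9, 136, 105])]
```

View pics/crop1.png

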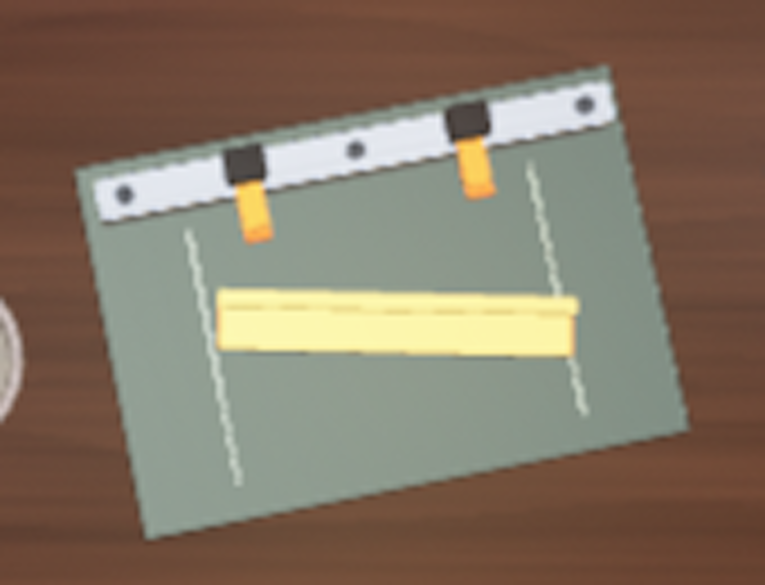

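The crop confirms it: the yellow L-section lies on the jig with its raised lip towards the rail. Its back edge runs from crop (218,290) to (578,298), and the clips' noses are at about (258,238) and (482,193). Next I'll measure the poses.

```bash
cat >> h.py <<'E'
def hsv(i): return cv2.cvtColor(i,cv2.COLOR_BGR2HSV)
def fitlines(c,n,z):  # quad corners from contour
    r=cv2.minAreaRect(c); b=cv2.boxPoints(r); return b,onz(n,b,z)
def stripmask(n,i):
    h=hsv(i); return cv2.inRange(h,(25,50,150),(32,140,255)) if n=="top" else cv2.inRange(h,(17,80,150),(26,150,255))
E
python3 - <<'E'
from h import *
t=cv2.imread("pics/top0.png"); s=cv2.imread("pics/scene0.png"); h=hsv(t)
w=cv2.inRange(h,(0,60,0),(14,255,255)); m=cv2.bitwise_not(w)
m=cv2.morphologyEx(m,cv2.MORPH_OPEN,np.ones((3,3)))
c=big(m,(212,150,362,262)); b,p=fitlines(c,"top",.012); print("bed px",b.round(1).tolist(),"\n",p.round(4),np.linalg.norm(np.diff(p,axis=0),axis=1))
m=stripmask("top",t); c=big(m,(240,195,345,225)); b,p=fitlines(c,"top",.018); print("strip",b.round(1).tolist(),"\n",p.round(4),np.linalg.norm(np.diff(p,axis=0),axis=1))
sm=stripmask("scene",s); c=big(sm,(165,195,262,235)); print("scene strip",cv2.boxPoints(cv2.minAreaRect(c)).round(1).tolist(),cv2.approxPolyDP(c,3,True)[:,0].tolist())
a=cv2.resize(s[175:275,140:305],None,fx=4.5,fy=4.5,interpolation=cv2.INTER_CUBIC)
cv2.imwrite("pics/crop2.png",a)
E
```

```text
bed px [[220.1999969482422, 177.0], [341.5, 152.6999969482422], [358.1000061035156, 235.39999389648438], [236.6999969482422, 259.70001220703125]] 
 [[ 0.6415  0.1066  0.012 ]
 [ 0.7035 -0.1929  0.012 ]
 [ 0.4997 -0.2294  0.012 ]
 [ 0.4405  0.0647  0.012 ]] [0.30586149 0.20703746 0.29996754]
strip [[252.6999969482422, 217.39999389648438], [253.0, 203.5], [333.1000061035156, 205.1999969482422], [332.79998779296875, 219.10000610351562]] 
 [[ 0.5422  0.0265  0.018 ]
 [ 0.576   0.0259  0.018 ]
 [ 0.5725 -0.1686  0.018 ]
 [ 0.5387 -0.1674  0.018 ]] [0.03378155 0.19453309 0.0338213 ]
scene strip [[175.89999389648438, 219.60000610351562], [253.0, 199.3000030517578], [254.39999389648438, 204.6999969482422], [177.3000030517578, 225.0]] [[254, 203], [243, 202], [176, 220], [181, 224]]
```

View pics/crop2.png

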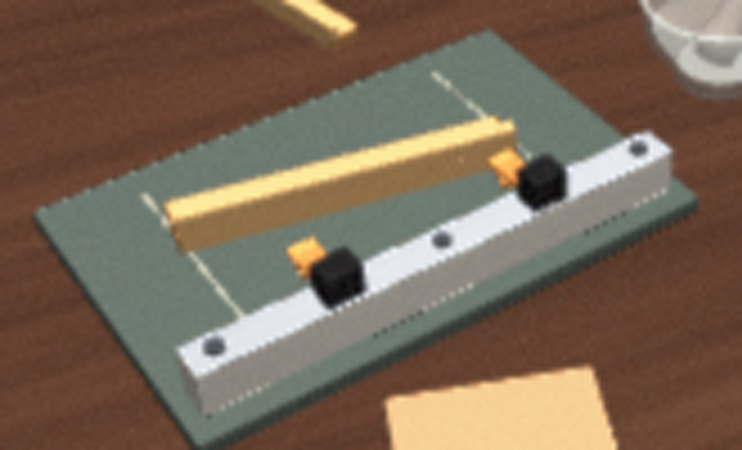

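The scene crop shows the lip's upper back edge from (183,222) to (515,128), and the rail's front top edge from (178,349) to (651,132). I'll fit the poses from these points.

```bash
python3 - <<'E'
from h import *
T=lambda L:(np.array(L,float)+.5)/4.5-.5+[205,140]
S=lambda L:(np.array(L,float)+.5)/4.5-.5+[140,175]
for nm,a,b in(("lipR",(578,298),(183,222)),("lipL",(218,289),(515,128)),("railR",(617,122),(178,349)),("railL",(103,223),(651,132))):
    p,g=tri(T([a]),S([b])); print(nm,p.round(4),"gap",round(g,4))
P=np.vstack([onz("top",T([(77,170),(607,66),(688,430),(147,538)]),.012),onz("top",T([(103,223),(617,122)]),.040)])[:,:2]
J=np.array([(35,150),(35,-150),(-170,-150),(-170,150),(0,140),(0,-140)])/1e3
H=(J-J.mean(0)).T@(P-P.mean(0)); th=np.arctan2(H[0,1]-H[1,0],H[0,0]+H[1,1]); R=np.array([[np.cos(th),-np.sin(th)],[np.sin(th),np.cos(th)]])
o=P.mean(0)-R@J.mean(0); print("jig",o.round(4),th.round(4),"res mm",((P-o)@R-J).round(4).tolist())
np.savez("jig.npz",o=o,R=R,th=th)
g=lambda L,z:(((onz("top",T(L),z)[:,:2]-o)@R)*1e3).round(1).tolist()
print("guides",g([(188,230),(240,485),(530,162),(585,413)],.012))
print("lip back",g([(218,289),(578,298)],.036),"foot front",g([(217,349),(574,356)],.024),"clips",g([(258,240),(482,197)],.035))
def gs(L,z):return (((onz("scene",S(L),z)[:,:2]-o)@R)*1e3).round(1).tolist()
print("scene: rail",gs([(178,349),(651,132)],.04),"lip",gs([(183,222),(515,128)],.036),"bed",gs([(490,30),(38,213),(200,443),(697,203)],.012))
E
```

```text
lipR [ 0.5701 -0.1628  0.0346] gap 0.0049
lipL [0.5733 0.0257 0.0371] gap 0.0006
railR [ 0.6638 -0.186   0.0385] gap 0.0018
railL [0.609  0.089  0.0385] gap 0.0042
jig [ 0.6363 -0.0493] 0.1987 res mm [[-0.0009, -0.0017], [-0.0004, 0.0018], [0.0013, 0.0017], [0.0014, -0.0011], [-0.0009, -0.0008], [-0.0006, 0.0001]]
guides [[-9.9, 95.3], [-150.6, 94.5], [-9.4, -95.4], [-149.0, -95.7]]
lip back [[-46.7, 86.2], [-88.4, -100.2]] foot front [[-77.2, 92.7], [-117.9, -94.0]] clips [[-25.1, 60.2], [-25.6, -61.6]]
scene: rail [[2.0, -139.2], [3.1, 141.5]] lip [[-84.2, -96.8], [-48.3, 86.5]] bed [[-167.4, 149.6], [-165.5, -148.1], [35.2, -148.1], [39.4, 145.5]]
```

```bash
cat >> h.py <<'E'
from scipy.spatial.transform import Rotation as Ro
K=np.load("jig.npz") if __import__("os").path.exists("jig.npz") else None
def axes(yaw,tilt):
    a=K["th"]+yaw; x=np.array([np.cos(a),np.sin(a),0]); z=np.sin(tilt)*x-[0,0,np.cos(tilt)]; u=np.cos(tilt)*x+[0,0,np.sin(tilt)]
    return u,np.cross(z,u),z
def goal(xf,y,yaw,zt,tilt=.15):
    """tool pose with fingers' front lower edge middle at jig (xf,y) mm, height zt mm -> rot, offset(mm) from now"""
    u,v,z=axes(yaw,tilt); q=np.r_[K["o"]+K["R"]@(np.array([xf,y])/1e3),zt/1e3]
    p=q-.022*z-.010*u; s=sense(); R0=Ro.from_rotvec(s["ee_rot"])
    c=[(Ro.from_matrix(np.c_[k*u,k*v,z])*R0.inv()).as_rotvec() for k in(1,-1)]
    r=min(c,key=np.linalg.norm); return r.round(3).tolist(),((p-s["position"])*1e3).round(1).tolist(),(p*1e3).round(1).tolist()
def where():
    s=sense(); M=Ro.from_rotvec(s["ee_rot"]).as_matrix(); z=M[:,2]; u=M[:,0]; f=K["R"].T@s["wrist_force"][:2]
    u=u if u[:2]@K["R"][:,0]>0 else -u; q=np.array(s["position"])+.022*z+.010*u
    print("t",round(s["time_s"],2),"front jig mm",((q[:2]-K["o"])@K["R"]*1e3).round(1),"z",round(q[2]*1e3,1),"yaw",round(np.arctan2(u[1],u[0])-K["th"],3),"Fjig",f.round(1),"Fz",round(s["wrist_force"][2],1),"Tz",round(s["wrist_torque"][2],2),"grip",round(s["grip_width"],2))
E
python3 - <<'E'
from h import *
print(goal(-125,0,-.22,120)); print(goal(-125,0,-.22,19.5)); where()
E
```

```text
([-0.033, -0.148, 0.403], [243.1, -643.0, -71.0], [500.6, -73.7, 140.3])
([-0.033, -0.148, 0.403], [243.1, -643.0, -171.5], [500.6, -73.7, 39.8])
t 0.1 front jig mm [-241.2  675.3] z 189.2 yaw -0.624 Fjig [ 0.3 -0. ] Fz 0.2 Tz -0.04 grip 1.0
```

>>> {"op": "move_arm", "data": {
  "rot": [
    [0,0,0.1],
    [0,-0.05,0.2],
    [-0.01,-0.1,0.3],
    [-0.033,-0.148,0.403],
    [-0.033,-0.148,0.403]
  ],
  "offset": [
    [22,-58,0],
    [44,-116,0],
    [66,-174,0],
    [88,-232,0],
    [110,-290,0]
  ],
  "claw": [1,1,1,1,1]
}}

```text
time_s: 0.72
position: [0.3674, 0.2778, 0.2117]
ee_rot: [0.027, 2.99, -0.002]
wrist_force: [0.9, 0.1, 0.5]
grip_width: 1.001
```

>>> {"op": "move_arm", "data": {
  "rot": [
    [0,0,0],
    [0,0,0],
    [0,0,0],
    [0,0,0],
    [0,0,0]
  ],
  "offset": [
    [22,-58,0],
    [44,-116,0],
    [66,-174,0],
    [88,-232,0],
    [110,-290,0]
  ],
  "claw": [1,1,1,1,1]
}}

```text
time_s: 1.35
position: [0.4779, -0.0126, 0.2118]
ee_rot: [0.032, 2.991, -0.001]
wrist_force: [0.6, 0.9, -0.6]
grip_width: 0.998
```

```bash
python3 -c "
from h import *
where();print(goal(-125,0,-.22,120)); print(goal(-125,0,-.22,19.5))"
```

```text
t 1.35 front jig mm [-135.2   64.3] z 191.6 yaw -0.22 Fjig [0.8 0.7] Fz -0.6 Tz -0.01 grip 1.0
([-0.001, 0.001, -0.0], [22.7, -61.0, -71.5], [500.6, -73.7, 140.3])
([-0.001, 0.001, -0.0], [22.7, -61.0, -172.0], [500.6, -73.7, 39.8])
```

>>> {"op": "move_arm", "data": {
  "rot": [
    [0,0,0],
    [0,0,0],
    [0,0,0],
    [0,0,0],
    [0,0,0]
  ],
  "offset": [
    [12,-30,0],
    [22.7,-61,-40],
    [22.7,-61,-90],
    [22.7,-61,-130],
    [22.7,-61,-150]
  ],
  "claw": [1,1,1,1,1]
}}

```text
time_s: 1.98
position: [0.4994, -0.0715, 0.0596]
ee_rot: [0.032, 2.994, -0.0]
wrist_force: [0.6, 0.1, 0.7]
grip_width: 0.999
```

>>> {"op": "move_arm", "data": {
  "rot": [
    [0,0,0],
    [0,0,0],
    [0,0,0]
  ],
  "offset": [
    [0,0,-10],
    [0,0,-19],
    [0,0,-22]
  ],
  "claw": [1,1,1]
}}

```text
time_s: 2.35
position: [0.5004, -0.0715, 0.0398]
ee_rot: [0.031, 2.99, -0.002]
wrist_force: [0.2, 0.4, -0.0]
grip_width: 1.002
```

```bash
python3 - <<'E'
from h import *
where()
im,d=eyes.camera("scene"); cv2.imwrite("pics/s1.png",im[:,:,::-1])
im2,d=eyes.camera("top"); cv2.imwrite("pics/t1.png",im2[:,:,::-1])
a=cv2.resize(im[150:280,130:320],None,fx=3.2,fy=3.2,interpolation=cv2.INTER_CUBIC)
cv2.imwrite("pics/crop3.png",a[:,:,::-1])
for x in(-95,-90,-80): print(goal(x,0,-.22,19.5))
E
```

```text
t 2.35 front jig mm [-124.7    2.2] z 19.5 yaw -0.22 Fjig [0.3 0.4] Fz -0.0 Tz 0.02 grip 1.0
([-0.001, 0.001, -0.0], [29.6, 3.8, -0.2], [530.0, -67.8, 39.8])
([-0.001, 0.001, -0.0], [34.5, 4.7, -0.2], [534.9, -66.8, 39.8])
([-0.001, 0.001, -0.0], [44.3, 6.7, -0.2], [544.7, -64.8, 39.8])
```

View pics/crop3.png

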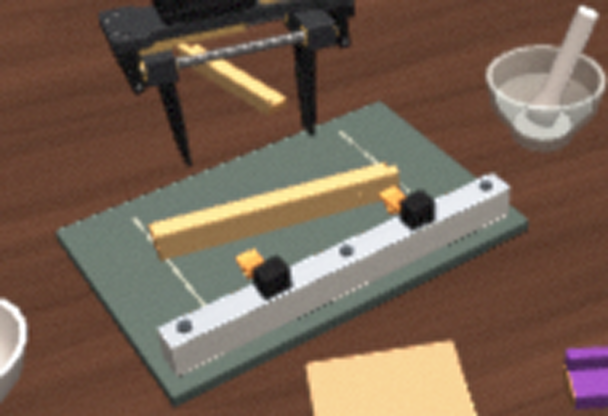

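Picture 5 shows the open fingers behind the strip's foot, at crop (187,162) and (310,133), parallel to it, with everything else undisturbed. Next I'll push forward along jig x.

>>> {"op": "move_arm", "data": {
  "rot": [
    [0,0,0],
    [0,0,0],
    [0,0,0],
    [0,0,0],
    [0,0,0]
  ],
  "offset": [
    [10,2,0],
    [20,4,0],
    [25,5,0],
    [29,6,0],
    [32,6.5,0]
  ],
  "claw": [1,1,1,1,1]
}}

```text
time_s: 3.08
position: [0.5324, -0.0649, 0.0397]
ee_rot: [0.031, 2.991, -0.001]
wrist_force: [1.5, 0.5, -0.7]
grip_width: 0.997
```

>>> {"op": "move_arm", "data": {
  "rot": [
    [0,0,0.02],
    [0,0,0.04],
    [0,0,0.06],
    [0,0,0.08],
    [0,0,0.1]
  ],
  "offset": [
    [4,0.8,0],
    [8,1.6,0],
    [12,2.4,0],
    [16,3.2,0],
    [20,4,0]
  ],
  "claw": [1,1,1,1,1]
}}

```text
time_s: 3.7
position: [0.5525, -0.061, 0.0397]
ee_rot: [-0.12, 2.989, 0.01]
wrist_force: [-0.9, 0.1, 0.4]
grip_width: 0.998
```

```bash
cat >> h.py <<'E'
def strip(tag):
    im=eyes.camera("top")[0][:,:,::-1].copy(); cv2.imwrite(f"pics/t{tag}.png",im); s2=eyes.camera("scene")[0][:,:,::-1].copy(); cv2.imwrite(f"pics/s{tag}.png",s2)
    c=big(stripmask("top",im),(235,175,350,225)); print("top box",cv2.boxPoints(cv2.minAreaRect(c)).round(1).tolist())
    a=cv2.resize(im[150:250,215:365],None,fx=4,fy=4,interpolation=cv2.INTER_CUBIC); b=cv2.resize(s2[165:280,140:305],(574,400),interpolation=cv2.INTER_CUBIC)
    cv2.imwrite(f"pics/c{tag}.png",np.vstack([cv2.resize(a,(450,300)),cv2.resize(b,(430,300))[:,:].copy() if 0 else cv2.copyMakeBorder(cv2.resize(b,(430,300)),0,0,0,20,cv2.BORDER_CONSTANT)]))
E
python3 -c "
from h import *
where();strip('2')"
```

```text
t 3.7 front jig mm [-71.3   3.5] z 19.5 yaw -0.118 Fjig [-0.8  0.3] Fz 0.4 Tz -0.02 grip 1.0
top box [[314.0, 177.0], [314.0, 177.0], [314.0, 177.0], [314.0, 177.0]]
```

View pics/c2.png

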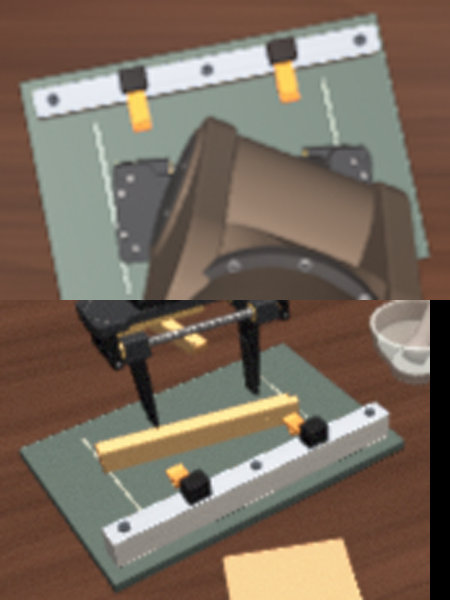

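Picture 6: the strip is turning with the fingers, and its lip's upper back edge runs from crop (107,452) to (298,403), right end lagging. The arm hides it in the top view, so I'll use the scene camera.

```bash
cat >> h.py <<'E'
def lip(tag=None):
    s2=eyes.camera("scene")[0][:,:,::-1].copy()
    if tag: cv2.imwrite(f"pics/s{tag}.png",s2)
    u=cv2.resize(s2,None,fx=4,fy=4,interpolation=cv2.INTER_CUBIC); h=hsv(u)
    m=cv2.inRange(h,(17,60,225),(26,150,255))|cv2.inRange(h,(14,100,120),(26,150,225))
    return u,h,m
E
python3 - <<'E'
from h import *
u,h,m=lip("3")
S=np.array([(180.8,223),(253.9,204.2)]); print((((onz("scene",S,.036)[:,:2]-K["o"])@K["R"])*1e3).round(1).tolist())
for x in(200,220,240):
    print(x,[h[y*4+2,x*4+2].tolist() for y in range(int(218-(x-181)*.26)-5,int(218-(x-181)*.26)+18,2)])
E
```

```text
[[-86.6, -94.3], [-44.7, 83.5]]
200 [[64, 19, 94], [65, 22, 71], [26, 35, 58], [19, 116, 213], [25, 94, 253], [18, 127, 181], [16, 123, 149], [17, 128, 145], [17, 123, 147], [45, 28, 127], [69, 29, 125], [65, 26, 128]]
220 [[66, 28, 126], [67, 26, 127], [66, 28, 128], [20, 94, 218], [25, 92, 253], [19, 120, 225], [17, 126, 146], [16, 127, 145], [16, 125, 147], [22, 64, 128], [71, 22, 125], [67, 26, 127]]
240 [[69, 29, 125], [69, 27, 123], [63, 22, 125], [20, 99, 233], [25, 92, 253], [18, 120, 216], [17, 126, 148], [16, 126, 146], [17, 127, 143], [44, 23, 124], [70, 30, 126], [69, 33, 125]]
```

```bash
python3 - <<'E'
import cv2,numpy as np
a=cv2.imread('pics/s1.png')[165:265,150:290];b=cv2.imread('pics/s3.png')[165:265,150:290]
cv2.imwrite('pics/c3.png',np.vstack([cv2.resize(i,(420,300),interpolation=cv2.INTER_CUBIC) for i in(a,b)]))
E
```

```text
(no output)
```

View pics/c3.png

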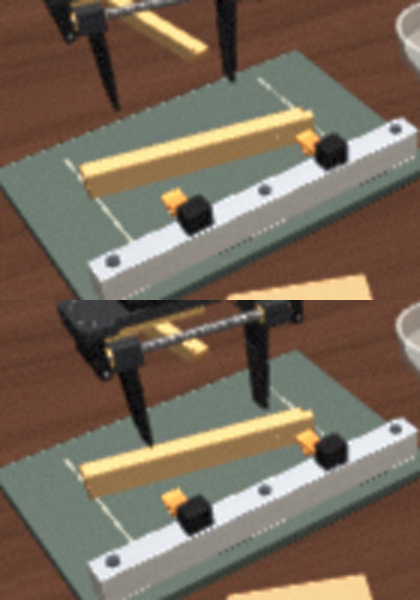

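```bash
python3 - <<'E'
from h import *
g=lambda L,z:(((onz("scene",L,z)[:,:2]-K["o"])@K["R"])*1e3).round(1).tolist()
for z in(.018,.03,.04,.05):print(z,"first",g([(227.3,191.7),(189,201)],z),"now",g([(237.7,200.7),(200,214)],z))
s=sense();M=Ro.from_rotvec(s["ee_rot"]).as_matrix();print(M.round(3))
for k in(1,-1):
    p=s["position"]+.022*M[:,2]+k*.0535*M[:,1]; print(p.round(4),((p[:2]-K["o"])@K["R"]*1e3).round(1),proj("scene",p).round(1))
E
```

```text
0.018 first [[-152.1, 70.3], [-175.6, -32.0]] now [[-101.4, 71.1], [-110.6, -34.0]]
0.03 first [[-137.2, 62.2], [-160.2, -37.8]] now [[-87.6, 63.0], [-96.7, -39.8]]
0.04 first [[-124.8, 55.4], [-147.4, -42.8]] now [[-76.2, 56.2], [-85.0, -44.7]]
0.05 first [[-112.4, 48.6], [-134.6, -47.7]] now [[-64.7, 49.4], [-73.4, -49.5]]
[[-0.986 -0.079  0.149]
 [-0.078  0.997  0.012]
 [-0.15   0.001 -0.989]]
[ 0.5514 -0.0074  0.018 ] [-74.9  57.8] [[238.9 207.6]]
[ 0.5599 -0.1141  0.0179] [-87.7 -48.4] [[199.1 221.1]]
```

```bash
python3 - <<'E'
from h import *
im,d=eyes.camera("scene"); c=eyes.calibration("scene"); P=np.array(c["pose"]); f=192/np.tan(np.radians(c["fov_y"])/2)
def pt(u,v):
    z=d[v,u]; return (P[:3,:3]@np.array([(u-c["cx"])/f*z,-(v-c["cy"])/f*z,-z])+P[:3,3])
for (u0,v0) in((237,188),(200,203)):
    for v in range(v0,v0+22,2):
        us=[u for u in range(u0-7,u0+8) if im[v,u].max()<70]
        if us: u=us[len(us)//2]; p=pt(u,v); print(u,v,len(us),p.round(3),"jig",((p[:2]-K["o"])@K["R"]*1e3).round(1))
for q in((230,209),(215,213),(220,230),(225,240)): p=pt(*q);print(q,im[q[1],q[0]],p.round(4))
E
```

```text
236 188 7 [ 0.554 -0.013  0.082] jig [-73.7  52.1]
236 190 7 [ 0.554 -0.013  0.076] jig [-73.6  51.7]
237 192 6 [ 0.557 -0.012  0.072] jig [-70.4  52.3]
237 194 6 [ 0.557 -0.012  0.066] jig [-70.5  52. ]
237 196 6 [ 0.557 -0.012  0.06 ] jig [-70.8  51.8]
237 198 4 [ 0.557 -0.013  0.054] jig [-70.6  51.4]
238 200 2 [ 0.562 -0.012  0.051] jig [-65.9  51.1]
196 203 5 [ 0.564 -0.116  0.077] jig [-83.7 -51.1]
197 205 5 [ 0.564 -0.114  0.07 ] jig [-84.  -49.3]
198 207 4 [ 0.565 -0.113  0.065] jig [-82.3 -48.3]
198 209 3 [ 0.566 -0.114  0.059] jig [-82.  -49.1]
199 211 3 [ 0.568 -0.112  0.055] jig [-79.2 -48.5]
(230, 209) [251 231 154] [ 0.5716 -0.0376  0.0381]
(215, 213) [251 230 153] [ 0.5697 -0.0753  0.0371]
(220, 230) [113 125 115] [ 0.6063 -0.0772  0.0131]
(225, 240) [149 143 137] [ 0.6675 -0.0848  0.0364]
```

```bash
python3 - <<'E'
from h import *
im=cv2.imread('pics/s3.png'); 
for p in [(0.5514,-0.0074,.018),(.5599,-.1141,.0179)]:
    q=proj("scene",p)[0]; print(q)
a=cv2.resize(im[150:240,180:260],None,fx=6.6,fy=6.6,interpolation=cv2.INTER_NEAREST)
cv2.imwrite('pics/c4.png',a)
E
```

```text
[238.90527928 207.6283018 ]
[199.09913932 221.11960954]
```

View pics/c4.png

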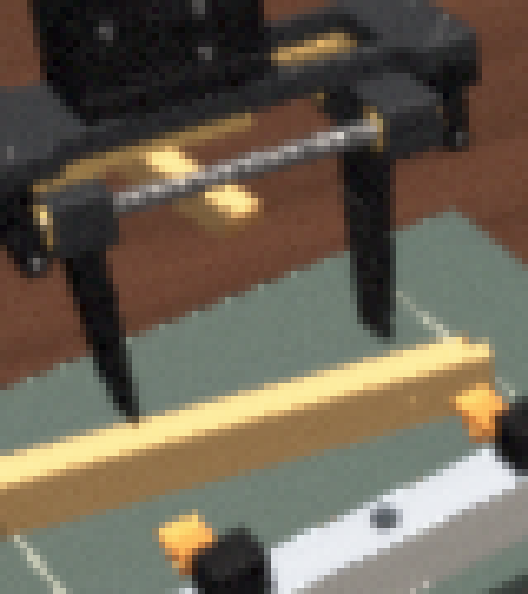

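Picture 8 shows the finger's lower end at crop (378,335), with bed visible beneath it. The strip hasn't moved, and depth puts the tips at about 48 mm instead of 18 mm. I'll cross-check against the first picture.

```bash
python3 - <<'E'
from h import *
im=cv2.imread('pics/scene0.png'); d=np.load('scene0_d.npy'); c=eyes.calibration("scene"); P=np.array(c["pose"]); f=192/np.tan(np.radians(c["fov_y"])/2)
M=Ro.from_rotvec([-0.662,-3.071,.002]).as_matrix(); t=np.array([.257,.569,.211])
for k in(1,-1): print("exp tip",(t+.022*M[:,2]+k*.0535*M[:,1]).round(3),proj("scene",t+.022*M[:,2]+k*.0535*M[:,1]).round(1))
for u0 in(352,385):
  for v in range(52,76,2):
    us=[u for u in range(u0-8,u0+9) if im[v,u].max()<75 and 0<d[v,u]<1.6]
    if us:
        u=us[len(us)//2]; z=d[v,u]; print(u,v,len(us),(P[:3,:3]@np.array([(u-c["cx"])/f*z,-(v-c["cy"])/f*z,-z])+P[:3,3]).round(3))
u,v=np.meshgrid(np.arange(512),np.arange(384)); print(d[10:70:6,340:400:6].round(2))
E
```

```text
exp tip [0.279 0.618 0.189] [[378.3  75.5]]
exp tip [0.235 0.52  0.189] [[346.9  75.8]]
350 52 5 [0.243 0.513 0.269]
350 54 5 [0.243 0.515 0.262]
350 56 5 [0.247 0.513 0.257]
350 58 4 [0.247 0.514 0.251]
350 60 4 [0.25  0.512 0.246]
350 62 4 [0.246 0.517 0.238]
350 64 2 [0.249 0.516 0.232]
350 66 2 [0.245 0.52  0.224]
383 52 5 [0.291 0.608 0.269]
383 54 6 [0.29  0.61  0.262]
382 56 5 [0.291 0.606 0.257]
381 58 5 [0.287 0.608 0.249]
381 60 5 [0.289 0.608 0.243]
381 62 4 [0.289 0.609 0.237]
380 64 5 [0.29  0.606 0.231]
379 66 3 [0.284 0.608 0.223]
380 68 2 [0.291 0.608 0.218]
[[2.99 2.93 2.83 1.06 1.04 1.04 1.04 2.56 2.51 2.46]
 [3.01 2.94 2.87 1.06 1.06 1.07 1.05 2.57 2.51 2.47]
 [3.   2.96 2.88 1.07 1.08 1.07 1.07 2.6  2.54 2.48]
 [1.13 1.11 1.11 1.08 1.08 1.08 1.08 1.11 1.11 1.11]
 [3.07 1.08 1.08 1.09 1.09 1.09 2.68 1.13 1.12 1.1 ]
 [3.07 1.09 1.08 1.09 1.09 1.09 1.09 1.09 1.08 1.09]
 [3.12 3.01 1.12 2.87 2.83 2.76 2.7  1.14 2.59 2.54]
 [3.13 3.03 1.13 2.9  2.85 2.77 2.73 1.13 2.61 2.55]
 [3.14 3.08 2.99 2.91 2.86 2.78 2.74 1.14 2.62 2.56]
 [3.15 1.45 3.01 2.95 2.88 2.82 2.75 1.16 2.66 2.59]]
```

The same ~28 mm offset shows there, so with the jaws open the visible tips sit higher than the text says. I'll back off, then feel for the bed in small steps.

>>> {"op": "move_arm", "data": {
  "rot": [
    [0,0,-0.05],
    [0,0,-0.1],
    [0,0,-0.1],
    [0,0,-0.1],
    [0,0,-0.1]
  ],
  "offset": [
    [-24,-5,0],
    [-52,-10.5,0],
    [-52,-10.5,-8],
    [-52,-10.5,-16],
    [-52,-10.5,-20]
  ],
  "claw": [1,1,1,1,1]
}}

```text
time_s: 4.53
position: [0.5008, -0.0715, 0.019]
ee_rot: [0.031, 2.991, -0.001]
wrist_force: [-0.1, -0.2, 0.7]
grip_width: 1.0
```

>>> {"op": "move_arm", "data": {
  "rot": [
    [0,0,0],
    [0,0,0]
  ],
  "offset": [
    [0,0,-1],
    [0,0,-2]
  ],
  "claw": [1,1]
}}

```text
time_s: 4.78
position: [0.5005, -0.0715, 0.0177]
ee_rot: [0.031, 2.991, -0.001]
wrist_force: [0.5, 0.6, 0.6]
grip_width: 1.0
```

```bash
cat >> h.py <<'E'
def tips():
    """lowest visible dark finger points, world, from scene depth near the expected tips"""
    im,d=eyes.camera("scene"); c=eyes.calibration("scene"); P=np.array(c["pose"]); f=192/np.tan(np.radians(c["fov_y"])/2)
    s=sense(); M=Ro.from_rotvec(s["ee_rot"]).as_matrix()
    u,v=np.meshgrid(np.arange(512),np.arange(384)); X=np.stack([(u-c["cx"])/f*d,-(v-c["cy"])/f*d,-d],-1)@P[:3,:3].T+P[:3,3]
    for k in(1,-1):
        e=s["position"]+.022*M[:,2]+k*.0535*M[:,1]
        m=(im.max(2)<75)&(np.linalg.norm(X[...,:2]-e[:2],axis=-1)<.025)&(X[...,2]<.12)&(d>0)
        q=X[m]; q=q[q[:,2].argsort()[:4]]; print("tip exp",e.round(3),"seen z",q[:,2].round(3),"jig",((q[:,:2]-K["o"])@K["R"]*1e3).mean(0).round(1))
E
python3 -c "
from h import *
where();tips()"
```

```text
t 4.78 front jig mm [-124.6    2.2] z -2.6 yaw -0.22 Fjig [0.6 0.4] Fz 0.6 Tz 0.03 grip 1.0
tip exp [ 0.505 -0.018 -0.004] seen z [0.026 0.026 0.028 0.028] jig [-121.4   50. ]
tip exp [ 0.503 -0.125 -0.004] seen z [0.027 0.029 0.029 0.03 ] jig [-137.9  -47. ]
```

Confirmed: the nominal tip would be below the bed, yet there's no contact and the tips are seen at z≈26 mm. I'll lower them a little more.

>>> {"op": "move_arm", "data": {
  "rot": [
    [0,0,0],
    [0,0,0],
    [0,0,0]
  ],
  "offset": [
    [0,0,-3],
    [0,0,-6],
    [0,0,-7]
  ],
  "claw": [1,1,1]
}}

```text
time_s: 5.2
position: [0.5003, -0.0715, 0.0107]
ee_rot: [0.031, 2.991, -0.001]
wrist_force: [-1.2, -0.2, 8.2]
grip_width: 1.001
```

```bash
sed -i 's/-\.022\*z-\.010\*u/+.005*z-.010*u/; s/+\.022\*z+\.010\*u/-.005*z+.010*u/' h.py; python3 -c "
from h import *
where();tips()"
```

```text
t 5.2 front jig mm [-128.8    3. ] z 17.1 yaw -0.22 Fjig [-1.3  0.1] Fz 8.2 Tz -0.01 grip 1.0
tip exp [ 0.505 -0.018 -0.011] seen z [0.018 0.019 0.021 0.021] jig [-123.2   50.4]
tip exp [ 0.502 -0.125 -0.011] seen z [0.015 0.02  0.02  0.023] jig [-145.3  -46.8]
```

>>> {"op": "move_arm", "data": {
  "rot": [
    [0,0,0],
    [0,0,0],
    [0,0,0],
    [0,0,0],
    [0,0,0]
  ],
  "offset": [
    [0,0,3],
    [10,2,3],
    [20,4,3],
    [26,5.2,3],
    [31,6.2,3]
  ],
  "claw": [1,1,1,1,1]
}}

```text
time_s: 5.88
position: [0.5317, -0.0651, 0.0136]
ee_rot: [0.031, 2.991, -0.001]
wrist_force: [-0.9, -0.6, 0.8]
grip_width: 0.999
```

>>> {"op": "move_arm", "data": {
  "rot": [
    [0,0,0.01],
    [0,0,0.03],
    [0,0,0.05],
    [0,0,0.06],
    [0,0,0.07]
  ],
  "offset": [
    [3,0.6,0],
    [6,1.2,0],
    [9,1.8,0],
    [12,2.4,0],
    [14,2.8,0]
  ],
  "claw": [1,1,1,1,1]
}}

```text
time_s: 6.5
position: [0.5454, -0.0625, 0.0138]
ee_rot: [-0.074, 2.99, 0.007]
wrist_force: [-0.8, -0.7, -0.7]
grip_width: 1.003
```

```bash
cat >> h.py <<'E'
def pose(tag):
    """strip pose in jig from the lip's upper back edge in the scene view: bright top / darker back face"""
    s2=eyes.camera("scene")[0][:,:,::-1].copy(); cv2.imwrite(f"pics/s{tag}.png",s2); h=hsv(cv2.GaussianBlur(s2,(3,1),0)).astype(int)
    top=((h[...,2]>190)&(abs(h[...,0]-22)<6)&(abs(h[...,1]-105)<35)); face=((h[...,2]<190)&(h[...,2]>110)&(abs(h[...,0]-17)<5)&(abs(h[...,1]-125)<22))
    E=[]
    for u in range(165,275):
        for v in range(185,255):
            if top[v,u] and face[v+1:v+3,u].any() and face[v+2:v+5,u].sum()>=2:
                V=h[v-1:v+5,u,2]; a,b=V.max(),np.median(h[v+3:v+6,u,2]); mid=(a+b)/2
                for w in range(v-1,v+4):
                    if h[w,u,2]>=mid>h[w+1,u,2]: E.append((u,w+(h[w,u,2]-mid)/(h[w,u,2]-h[w+1,u,2]))); break
                break
    E=np.array(E); X=(onz("scene",E,.036)[:,:2]-K["o"])@K["R"]*1e3
    for _ in range(3):
        k=np.polyfit(X[:,1],X[:,0],1); r=X[:,0]-np.polyval(k,X[:,1]); X=X[abs(r)<max(2*r.std(),.7)]
    print(f"lip back x at y=+95:{np.polyval(k,95):.1f} 0:{k[1]:.1f} -95:{np.polyval(k,-95):.1f} yaw {-np.arctan(k[0]):.3f} y seen {X[:,1].min():.1f}..{X[:,1].max():.1f} n {len(X)} rms {r.std():.2f}")
E
python3 -c "
from h import *
where();pose('5')"
cat > old.py <<'E'
E
python3 - <<'E'
import h,cv2
class F:  # same measure on the start picture for a check
    calibration=staticmethod(h.eyes.calibration)
    camera=staticmethod(lambda n:(cv2.imread('pics/scene0.png')[:,:,::-1],None))
h.eyes=F; h.pose('chk')
E
```

```text
t 6.5 front jig mm [-82.7   3.6] z 20.2 yaw -0.149 Fjig [-1.  -0.5] Fz -0.7 Tz -0.02 grip 1.0
lip back x at y=+95:-36.8 0:-51.1 -95:-65.5 yaw -0.150 y seen -98.5..85.1 n 67 rms 0.21
lip back x at y=+95:-44.5 0:-65.5 -95:-86.4 yaw -0.217 y seen -98.6..82.6 n 75 rms 0.20
```

The strip now follows the fingers: yaw -0.150 matches the tool's, and the fit's rms is 0.2 mm. I'll keep pushing with the left end leading.

>>> {"op": "move_arm", "data": {
  "rot": [
    [0,0,0.01],
    [0,0,0.02],
    [0,0,0.035],
    [0,0,0.05],
    [0,0,0.06]
  ],
  "offset": [
    [4,0.8,0],
    [8,1.6,0],
    [12,2.4,0],
    [16,3.2,0],
    [20,4,0]
  ],
  "claw": [1,1,1,1,1]
}}

```text
time_s: 7.18
position: [0.5655, -0.0585, 0.0137]
ee_rot: [-0.164, 2.987, 0.013]
wrist_force: [-0.7, 0.6, -0.2]
grip_width: 0.997
```

```bash
python3 -c "
from h import *
where();pose('6')"
```

```text
t 7.17 front jig mm [-62.1   4.1] z 20.2 yaw -0.089 Fjig [-0.5  0.7] Fz -0.2 Tz 0.03 grip 1.0
lip back x at y=+95:-22.2 0:-30.7 -95:-39.2 yaw -0.089 y seen -96.6..53.5 n 51 rms 0.22
```

>>> {"op": "move_arm", "data": {
  "rot": [
    [0,0,0],
    [0,0,0],
    [0,0,0],
    [0,0,0],
    [0,0,0]
  ],
  "offset": [
    [-3,-0.6,0],
    [-4.1,5.3,0],
    [-1.2,5.9,0],
    [2.7,6.7,0],
    [6.6,7.5,0]
  ],
  "claw": [1,1,1,1,1]
}}

```text
time_s: 7.85
position: [0.5722, -0.051, 0.0138]
ee_rot: [-0.163, 2.987, 0.013]
wrist_force: [-0.7, 0.6, 0.7]
grip_width: 1.0
```

>>> {"op": "move_arm", "data": {
  "rot": [
    [0,0,0],
    [0,0,0],
    [0,0,0],
    [0,0,0]
  ],
  "offset": [
    [1,0.2,0],
    [2,0.4,0],
    [3,0.6,0],
    [4,0.8,0]
  ],
  "claw": [1,1,1,1]
}}

```text
time_s: 8.35
position: [0.5755, -0.0502, 0.0137]
ee_rot: [-0.163, 2.988, 0.014]
wrist_force: [-4.0, -1.8, 3.0]
grip_width: 1.0
```

```bash
python3 -c "
from h import *
where();pose('7')"
```

```text
t 8.35 front jig mm [-50.7  10.3] z 20.1 yaw -0.09 Fjig [-4.3 -1. ] Fz 3.0 Tz 0.06 grip 1.0
lip back x at y=+95:-11.4 0:-19.9 -95:-28.4 yaw -0.090 y seen -96.7..51.4 n 47 rms 0.27
```

The left clip is engaging, at about 4 N. I'll go on in small steps.

>>> {"op": "move_arm", "data": {
  "rot": [
    [0,0,0],
    [0,0,0],
    [0,0,0],
    [0,0,0]
  ],
  "offset": [
    [1,0.2,0],
    [2,0.4,0],
    [3,0.6,0],
    [4,0.8,0]
  ],
  "claw": [1,1,1,1]
}}

```text
time_s: 8.9
position: [0.5787, -0.0493, 0.0136]
ee_rot: [-0.164, 2.989, 0.014]
wrist_force: [-8.5, -2.4, 4.8]
grip_width: 0.999
```

```bash
python3 -c "
from h import *
where();pose('8')"
```

```text
t 8.9 front jig mm [-47.3  10.5] z 20.0 yaw -0.089 Fjig [-8.8 -0.7] Fz 4.8 Tz 0.13 grip 1.0
lip back x at y=+95:-8.8 0:-16.9 -95:-24.9 yaw -0.085 y seen -93.9..47.3 n 43 rms 0.26
```

>>> {"op": "move_arm", "data": {
  "rot": [
    [0,0,0],
    [0,0,0],
    [0,0,0],
    [0,0,0]
  ],
  "offset": [
    [1,0.2,0],
    [2,0.4,0],
    [3,0.6,0],
    [4,0.8,0]
  ],
  "claw": [1,1,1,1]
}}

```text
time_s: 9.45
position: [0.5838, -0.0486, 0.0137]
ee_rot: [-0.163, 2.987, 0.013]
wrist_force: [-3.6, -1.1, 0.7]
grip_width: 0.997
```

```bash
python3 -c "
from h import *
where();pose('9')"
```

```text
t 9.45 front jig mm [-42.2  10.2] z 20.1 yaw -0.09 Fjig [-3.7 -0.4] Fz 0.7 Tz 0.09 grip 1.0
lip back x at y=+95:-3.8 0:-11.7 -95:-19.7 yaw -0.084 y seen -96.3..-0.8 n 23 rms 0.28
```

>>> {"op": "move_arm", "data": {
  "rot": [
    [0,0,0],
    [0,0,0],
    [0,0,0],
    [0,0,0]
  ],
  "offset": [
    [1,0.2,0],
    [2,0.4,0],
    [3,0.6,0],
    [4,0.8,0]
  ],
  "claw": [1,1,1,1]
}}

```text
time_s: 10.0
position: [0.5867, -0.0478, 0.0136]
ee_rot: [-0.163, 2.989, 0.014]
wrist_force: [-11.9, -3.8, 5.5]
grip_width: 1.001
```

```bash
python3 -c "
from h import *
where();pose('10')"
```

```text
t 10.0 front jig mm [-39.2  10.4] z 20.0 yaw -0.09 Fjig [-12.4  -1.4] Fz 5.5 Tz -0.24 grip 1.0
lip back x at y=+95:-1.5 0:-9.4 -95:-17.3 yaw -0.083 y seen -97.7..-25.0 n 15 rms 0.30
```

>>> {"op": "move_arm", "data": {
  "rot": [
    [0,0,0],
    [0,0,0],
    [0,0,0]
  ],
  "offset": [
    [0.7,0.14,0],
    [1.4,0.28,0],
    [2,0.4,0]
  ],
  "claw": [1,1,1]
}}

```text
time_s: 10.42
position: [0.5882, -0.0474, 0.0135]
ee_rot: [-0.162, 2.99, 0.015]
wrist_force: [-13.4, -4.4, 6.9]
grip_width: 0.997
```

```bash
python3 -c "
from h import *
where();pose('11')"
```

```text
t 10.43 front jig mm [-37.7  10.5] z 20.0 yaw -0.091 Fjig [-14.   -1.7] Fz 6.9 Tz -0.35 grip 1.0
lip back x at y=+95:-0.4 0:-8.3 -95:-16.2 yaw -0.083 y seen -98.0..-69.9 n 13 rms 0.38
```

>>> {"op": "move_arm", "data": {
  "rot": [
    [0,0,0],
    [0,0,0],
    [0,0,0]
  ],
  "offset": [
    [0.7,0.14,0],
    [1.4,0.28,0],
    [2,0.4,0]
  ],
  "claw": [1,1,1]
}}

```text
time_s: 10.85
position: [0.5891, -0.0472, 0.0135]
ee_rot: [-0.163, 2.992, 0.015]
wrist_force: [-20.1, -8.2, 12.2]
grip_width: 0.997
```

```bash
python3 -c "
from h import *
where();pose('12')"
```

```text
t 10.85 front jig mm [-36.7  10.5] z 19.9 yaw -0.09 Fjig [-21.3  -4.1] Fz 12.2 Tz -0.23 grip 1.0
lip back x at y=+95:2.4 0:-6.5 -95:-15.4 yaw -0.094 y seen -96.2..-67.6 n 13 rms 0.59
```

The left end appears to be at the rail (reading +2.4, and the rail itself reads about +2.5). Next I'll pivot about it so the left clip drops, advancing only the right side.

>>> {"op": "move_arm", "data": {
  "rot": [
    [0,0,0.007],
    [0,0,0.014],
    [0,0,0.021]
  ],
  "offset": [
    [0.3,0,0],
    [0.6,0.1,0],
    [0.9,0.2,0]
  ],
  "claw": [1,1,1]
}}

```text
time_s: 11.28
position: [0.5908, -0.0474, 0.0135]
ee_rot: [-0.195, 2.989, 0.016]
wrist_force: [-14.0, -9.8, 5.7]
grip_width: 1.0
```

```bash
python3 -c "
from h import *
where();pose('13')
im=cv2.imread('pics/s13.png'); cv2.imwrite('pics/c13.png',cv2.resize(im[170:265,170:290],None,fx=6,fy=6,interpolation=cv2.INTER_CUBIC))"
```

```text
t 11.28 front jig mm [-35.1  10.2] z 19.9 yaw -0.069 Fjig [-15.6  -6.9] Fz 5.7 Tz -0.21 grip 1.0
lip back x at y=+95:34.0 0:10.6 -95:-12.9 yaw -0.242 y seen -100.4..-83.9 n 6 rms 1.51
```

View pics/c13.png

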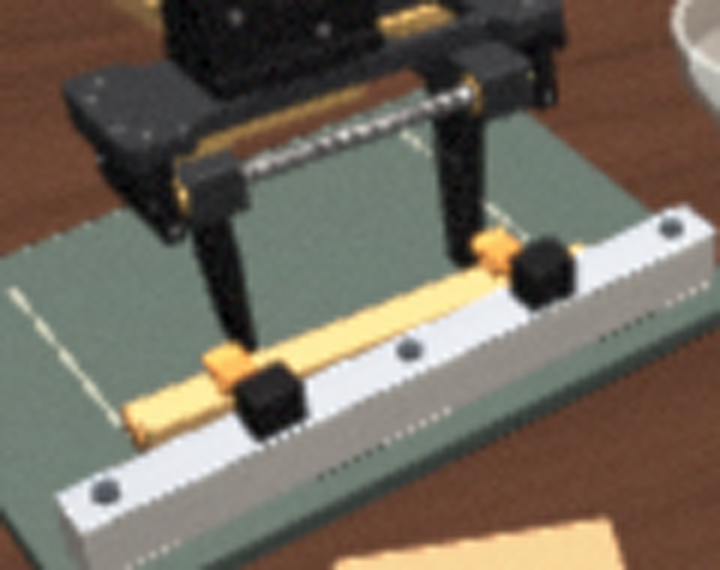

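Picture 9: the left end meets the rail (around (580,248)) while the right end at (135,425) still lags. The right clip is riding up at (230,365). I'll continue pivoting to seat the right end.

>>> {"op": "move_arm", "data": {
  "rot": [
    [0,0,0.008],
    [0,0,0.016],
    [0,0,0.024]
  ],
  "offset": [
    [0.6,0.1,0],
    [1.2,0.2,0],
    [1.8,0.4,0]
  ],
  "claw": [1,1,1]
}}

```text
time_s: 11.7
position: [0.5928, -0.0472, 0.0134]
ee_rot: [-0.231, 2.986, 0.019]
wrist_force: [-13.4, -11.1, 4.3]
grip_width: 0.996
```

```bash
python3 -c "
from h import *
where()"
```

```text
t 11.7 front jig mm [-33.1  10.2] z 19.8 yaw -0.045 Fjig [-15.3  -8.2] Fz 4.3 Tz -0.21 grip 1.0
```

>>> {"op": "move_arm", "data": {
  "rot": [
    [0,0,0.008],
    [0,0,0.016],
    [0,0,0.024]
  ],
  "offset": [
    [0.6,0,0],
    [1.2,0,0],
    [1.7,0,0]
  ],
  "claw": [1,1,1]
}}

```text
time_s: 12.08
position: [0.595, -0.0471, 0.0135]
ee_rot: [-0.267, 2.982, 0.021]
wrist_force: [-10.3, -8.1, 1.2]
grip_width: 0.999
```

```bash
python3 -c "
from h import *
where()"
```

```text
t 12.07 front jig mm [-30.9  10.1] z 19.9 yaw -0.02 Fjig [-11.6  -5.9] Fz 1.2 Tz 0.24 grip 1.0
```

>>> {"op": "move_arm", "data": {
  "rot": [
    [0,0,0.007],
    [0,0,0.014],
    [0,0,0.02]
  ],
  "offset": [
    [0.3,0,0],
    [0.7,0,0],
    [1,0,0]
  ],
  "claw": [1,1,1]
}}

```text
time_s: 12.45
position: [0.5962, -0.0469, 0.0134]
ee_rot: [-0.296, 2.979, 0.024]
wrist_force: [-9.5, -7.1, 2.3]
grip_width: 1.0
```

```bash
python3 -c "
from h import *
where()
im=eyes.camera('scene')[0][:,:,::-1]; cv2.imwrite('pics/s14.png',im); cv2.imwrite('pics/c14.png',cv2.resize(im[180:265,165:285],None,fx=6,fy=6,interpolation=cv2.INTER_CUBIC))"
```

```text
t 12.45 front jig mm [-29.7  10.2] z 19.8 yaw -0.0 Fjig [-10.8  -5.1] Fz 2.3 Tz -0.12 grip 1.0
```

View pics/c14.png

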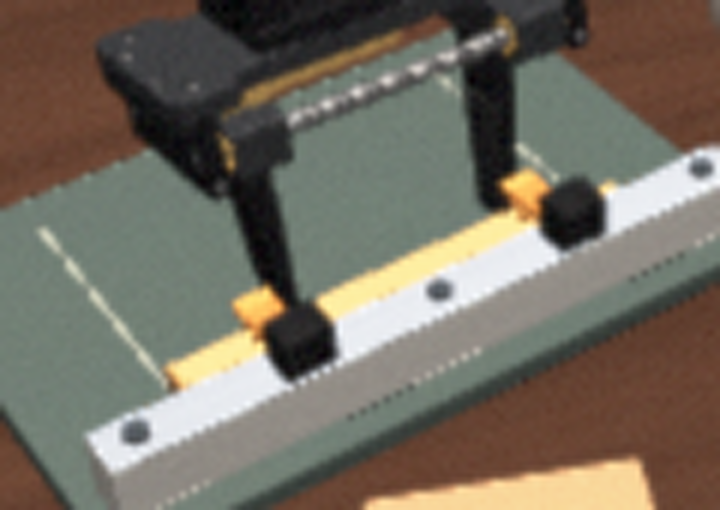

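Picture 10: the strip lies along the rail, its right end at (170,380) by the guide line. I'll push straight on to confirm a hard stop.

>>> {"op": "move_arm", "data": {
  "rot": [
    [0,0,0],
    [0,0,0],
    [0,0,0]
  ],
  "offset": [
    [0.4,0.1,0],
    [0.7,0.15,0],
    [1,0.2,0]
  ],
  "claw": [1,1,1]
}}

```text
time_s: 12.88
position: [0.5963, -0.0469, 0.0133]
ee_rot: [-0.296, 2.981, 0.024]
wrist_force: [-15.9, -10.7, 6.4]
grip_width: 1.0
```

```bash
python3 -c "
from h import *
where()"
```

```text
t 12.88 front jig mm [-29.5  10.2] z 19.8 yaw -0.001 Fjig [-17.7  -7.4] Fz 6.4 Tz -0.14 grip 1.0
```

>>> {"op": "move_arm", "data": {
  "rot": [
    [0,0,0],
    [0,0,0],
    [0,0,0],
    [0,0,0],
    [0,0,0]
  ],
  "offset": [
    [-5,-1,0],
    [-3,-11,0],
    [-1,-20.6,0],
    [1,-20.2,0],
    [2,-20,0]
  ],
  "claw": [1,1,1,1,1]
}}

```text
time_s: 13.5
position: [0.6, -0.0665, 0.0136]
ee_rot: [-0.296, 2.978, 0.023]
wrist_force: [-6.3, -6.1, 1.5]
grip_width: 0.996
```

>>> {"op": "move_arm", "data": {
  "rot": [
    [0,0,0],
    [0,0,0],
    [0,0,0]
  ],
  "offset": [
    [0.6,0.1,0],
    [1.2,0.2,0],
    [1.8,0.4,0]
  ],
  "claw": [1,1,1]
}}

```text
time_s: 13.88
position: [0.6002, -0.0662, 0.0135]
ee_rot: [-0.297, 2.981, 0.024]
wrist_force: [-12.6, -11.5, 7.5]
grip_width: 0.999
```

```bash
python3 -c "
from h import *
where()"
```

```text
t 13.88 front jig mm [-29.6  -9.5] z 19.9 yaw -0.001 Fjig [-14.6  -8.7] Fz 7.5 Tz -0.26 grip 1.0
```

>>> {"op": "move_arm", "data": {
  "rot": [
    [0,0,0],
    [0,0,0],
    [0,0,0],
    [0,0,0],
    [0,0,0]
  ],
  "offset": [
    [-5,-1,0],
    [-30,-6,0],
    [-60,-12,20],
    [-60,-12,80],
    [-60,-12,140]
  ],
  "claw": [1,1,1,1,1]
}}

```text
time_s: 14.5
position: [0.5417, -0.0776, 0.1553]
ee_rot: [-0.295, 2.978, 0.023]
wrist_force: [0.7, 0.7, -0.0]
grip_width: 0.998
```

>>> {"op": "move_arm", "data": {
  "rot": [
    [0,0,0],
    [0,0,0],
    [0,0,0],
    [0,0,0],
    [0,0,0]
  ],
  "offset": [
    [-20,60,30],
    [-40,120,60],
    [-60,180,60],
    [-80,240,60],
    [-100,300,60]
  ],
  "claw": [1,1,1,1,1]
}}

```text
time_s: 15.12
position: [0.4463, 0.2091, 0.2142]
ee_rot: [-0.296, 2.976, 0.024]
wrist_force: [1.9, -0.4, 0.6]
grip_width: 1.003
```

```bash
python3 - <<'E'
from h import *
where()
t=eyes.camera('top')[0][:,:,::-1].copy(); s=eyes.camera('scene')[0][:,:,::-1].copy()
cv2.imwrite('pics/tF.png',t); cv2.imwrite('pics/sF.png',s)
a=cv2.resize(t[150:215,215:350],(780,376),interpolation=cv2.INTER_CUBIC); b=cv2.resize(s[190:265,165:300],(396,220),interpolation=cv2.INTER_CUBIC)
c=cv2.resize(t[100:300,150:440],(384,220))
cv2.imwrite('pics/cF.png',np.vstack([a,np.hstack([b,c])]))
E
```

```text
t 15.12 front jig mm [-126.2  290.8] z 220.7 yaw -0.001 Fjig [ 1.8 -0.7] Fz 0.6 Tz 0.01 grip 1.0
```

View pics/cF.png

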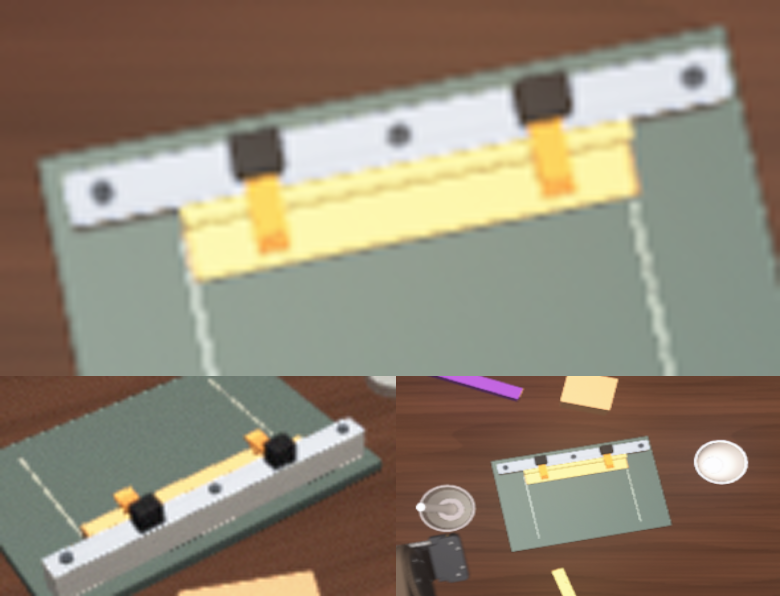

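Picture 11: the strip is along the rail and between the guide lines, and the bystanders are in place. One numeric check of flushness and clip lift before I hand in.

```bash
python3 - <<'E'
from h import *
ds=[];
for _ in range(4): ds.append(eyes.camera("top")[1])
d1=np.median(ds,0); t=cv2.imread('pics/tF.png'); t0=cv2.imread('pics/top0.png'); d0=np.load('top0_d.npy')
h=hsv(t); h0=hsv(t0)
o=lambda h:(h[...,1]>140)&(h[...,0]>17)&(h[...,0]<26)&(h[...,2]>200)
for nm,y in(("L",60),("R",-60)):
    p=proj("top",np.r_[K["o"]+K["R"]@np.array([-.017,y/1e3]),.036])[0]
    u,v=np.round(p).astype(int); w=(slice(v-5,v+6),slice(u-5,u+6)); m=o(h[w])&o(h0[w])
    m=cv2.erode(m.astype(np.uint8),np.ones((2,2)))>0
    print(nm,m.sum(),"clip depth change mm (+ = lower)",np.round(1e3*(np.median(d1[w][m])-np.median(d0[w][m])),1), "noise",np.round(1e3*np.std(d0[w][m]),1))
g=t[...,1].astype(float); bl=h[...,1].astype(float)
R=[]
for y in list(range(-88,-70,2))+list(range(-48,49,4))+list(range(72,89,2)):
    xs=np.arange(-42,-18,.25); q=np.c_[np.c_[xs,np.full(len(xs),y)]/1e3@K["R"].T+K["o"],np.full(len(xs),.024)]
    uv=proj("top",q).astype(np.float32); V=cv2.remap(bl.astype(np.float32),uv[:,:1],uv[:,1:],cv2.INTER_LINEAR).ravel()
    i=np.argmax(V>52); R.append((y,xs[i]))
R=np.array(R); k=np.polyfit(R[:,0],R[:,1],1); print("foot front x: y=+95 %.1f, 0 %.1f, -95 %.1f"%tuple(np.polyval(k,[95,0,-95])),"rms",np.std(R[:,1]-np.polyval(k,R[:,0])).round(2))
c=big(cv2.inRange(h,(22,50,150),(32,255,255)),(240,165,335,205)); P=(onz("top",c[:,0],.03)[:,:2]-K["o"])@K["R"]*1e3; print("y ends",P[:,1].min().round(1),P[:,1].max().round(1))
for n,roi in(("mortar",(160,190,215,250)),("box",(265,90,325,135)),("bowl",(370,155,420,205))):
    x0,y0,x1,y1=roi; print(n,"mean change",np.abs(t[y0:y1,x0:x1].astype(int)-t0[y0:y1,x0:x1]).mean().round(1))
where()
E
```

```text
L 21 clip depth change mm (+ = lower) 0.1 noise 2.3
R 27 clip depth change mm (+ = lower) 0.1 noise 1.4
foot front x: y=+95 -30.8, 0 -31.0, -95 -31.1 rms 0.27
y ends -98.0 95.7
mortar mean change 3.0
box mean change 2.0
bowl mean change 1.8
t 15.43 front jig mm [-125.6  288. ] z 220.1 yaw -0.001 Fjig [ 0.  -0.4] Fz -0.7 Tz -0.02 grip 1.0
```

Foot front is parallel to the rail within 0.3 mm, and both clips are back at rest height. I'm handing in.

```bash
python3 -c "
from workcell import ticket; print(ticket.close_job())"
```

```text
the job is handed in; nothing more can be done
None
```

I pushed the bamboo tray edge up to the rail with the open fingers, left end first and then the right. I pushed on to a hard stop at two tool positions along the rail, then let go and moved the arm clear. The job was handed in at about 15.5 s; it reports no verdict.

**Last checks:**
- **Flushness:** the front of the foot sits at x = -30.8 mm (left) and -31.1 mm (right) against a nominal -30. That leaves about 1 mm, and the rail edge itself reads about 0.8 mm low in the same view.
- **Clips:** both are back at their starting height, within 0.1 mm (noise about 2 mm).
- **Centring:** the ends read y = +95.7 and -98.0 mm, so it is about 1 mm off centre.
- **Force:** the highest push I read was about 21 N towards the rail, or about 25 N counting all directions. I read it only at the end of each move, so short peaks in between were not seen.
- **Bystanders:** the mortar, bowl and gift box look unchanged in the top view.

**What disagreed:**
- **Finger height:** the fingertips really sit about 27 mm higher than the text says. My first approach therefore passed over the foot without moving the strip. I set the height again from depth readings and a light touch on the bed (8 N).
- **Snap order:** I judged that the left clip snapped before the right from the strip's position and the forces; I did not see either snap happen.

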